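Close up the metallurgical microscope: clear the stage and fit its dust cover

TASK

The session is over, so close up the microscope. Clear every specimen mount off the stage into the specimen tray, setting each down gently so that it stands upright as it did on the stage; then pick out the one of the three look-alike dust covers that fits the stage's round recess and seat it there, fully down, level and flush with the stage. Turn the lamp's brightness dial fully down as well, and leave the two covers that do not fit and the other things on the bench where they are.

Things in the scene. Friction and masses are not known exactly. Their poses are not given: they have to be found in the camera images.
- mount1: specimen mount: dark red resin cylinder standing on end, 30 mm diameter, 25 mm high, about 45 g, a small bright metal section showing in its top; origin at the centre of its underside, z up its axis. Always present: at the start it stands down in the round recess of the stage, on the insert plate, so that 14 mm of it stands above the stage top.
- mount2: specimen mount: dark red resin cylinder standing on end, 30 mm diameter, 25 mm high, about 45 g, a small bright metal section showing in its top; origin at the centre of its underside, z up its axis. At the start, if present, it stands on the flat stage top, near a corner or the edge of the stage outside the round recess, at least 55 mm (centre to centre) from the other mounts.
- mount3: specimen mount: dark red resin cylinder standing on end, 30 mm diameter, 25 mm high, about 45 g, a small bright metal section showing in its top; origin at the centre of its underside, z up its axis. At the start, if present, it stands on the flat stage top, near a corner or the edge of the stage outside the round recess, at least 55 mm (centre to centre) from the other mounts.
- mount4: specimen mount: dark red resin cylinder standing on end, 30 mm diameter, 25 mm high, about 45 g, a small bright metal section showing in its top; origin at the centre of its underside, z up its axis. At the start, if present, it stands on the flat stage top, near a corner or the edge of the stage outside the round recess, at least 55 mm (centre to centre) from the other mounts.
- mount5: specimen mount: dark red resin cylinder standing on end, 30 mm diameter, 25 mm high, about 45 g, a small bright metal section showing in its top; origin at the centre of its underside, z up its axis. At the start, if present, it stands on the flat stage top, near a corner or the edge of the stage outside the round recess, at least 55 mm (centre to centre) from the other mounts.
- mount6: specimen mount: dark red resin cylinder standing on end, 30 mm diameter, 25 mm high, about 45 g, a small bright metal section showing in its top; origin at the centre of its underside, z up its axis. At the start, if present, it stands on the flat stage top, near a corner or the edge of the stage outside the round recess, at least 55 mm (centre to centre) from the other mounts.
- cover_b: loose dust cover: flat blue anodised disc 74 mm in diameter, 5 mm thick (lower edge chamfered 2 mm), with a plain black cylindrical knob in the middle, 18 mm diameter, 22 mm high (from 5 to 27 mm above the underside); about 60 to 120 g; origin at the centre of its underside, z up through the knob. At the start it lies flat on the bench. 
- cover_a: loose dust cover: flat blue anodised disc 87 mm in diameter, 5 mm thick (lower edge chamfered 2 mm), with a plain black cylindrical knob in the middle, 18 mm diameter, 22 mm high (from 5 to 27 mm above the underside); about 60 to 120 g; origin at the centre of its underside, z up through the knob. At the start it lies flat on the bench. 
- cover_c: loose dust cover: flat blue anodised disc 100 mm in diameter, 5 mm thick (lower edge chamfered 2 mm), with a plain black cylindrical knob in the middle, 18 mm diameter, 22 mm high (from 5 to 27 mm above the underside); about 60 to 120 g; origin at the centre of its underside, z up through the knob. At the start it lies flat on the bench. 
- ledge (a point): centre of the ledge in the round stepped recess of the microscope's stage: a seat 90 mm in diameter (mouth chamfered 2 mm), 5 mm deep from the stage top down to this ledge; inside it a bore 79 mm in diameter, 6 mm deeper, with a bright floor. A fitting cover rests on the ledge, its top flush with the stage. z up, +y toward the eyepieces, -y toward the lamp house. The microscope does not move.
- stage_top (a point): point straight above the ledge's centre, level with the top of the stage (190 mm above the bench, 5 mm above the ledge); same axes as the ledge. The stage is a level black plate, 220 mm along x by 200 mm along y, centred here.
- head (a point): top of the eyepieces, the microscope's highest part (360 mm above the bench): keep the arm clear. Tube, head and eyepieces, up to 110 mm wide, stand from 150 mm to 330 mm from the stage's centre on its +y side; the stage is clear above.
- lamp_end (a point): far end of the black lamp house, a 90 mm thick block and collar that sticks out from under the stage on its -y side, from 105 to 220 mm from the stage's centre, 45 to 137 mm above the bench; keep the gripper clear when working in the tray next to it.
- tray_floor (a point): centre of the inside floor of the shallow steel specimen tray with a blue liner: outside 150 x 200 mm (x, y of this frame), rim 12 mm above the bench, walls 3 mm thick, floor 3 mm above the bench; z up. It does not move.
- dial (a joint): brightness dial on top of the small grey lamp power unit (100 x 110 mm, top 60 mm above the bench). 0 = turned fully down against its stop, growing clockwise seen from above to 1.5 rad = full brightness; it starts somewhere between. Turns with slight friction (0.03 N m) and stays where it is left. To turn the lamp down, turn it counter-clockwise seen from above.
- dial_grip (a point): on the dial's vertical axis, at the height for the TCP (97 mm above the bench). The black grip is an upright bar 42 mm long, 14 mm thick, from 74 to 104 mm above the bench, on a round disc 44 mm in diameter. This frame turns with the dial; the bar lies along its x axis (pinch it across y). The white pointer is at the -x end of the bar; a red tick marks off.
- dropper_stand: bystander: clear acrylic stand with four dropper bottles, 80 x 80 mm, 100 mm high; origin at the centre of its underside.
- blower: bystander: red rubber air blower standing upright, 56 mm diameter, 105 mm high; origin at the centre of its underside.
- cleaner_bottle: bystander: small white bottle with blue cap, 42 mm diameter, 100 mm high; origin at the centre of its underside.

How it is judged:
By the outcome, as a careful person would: the job done as asked, in the order asked, and still so for the second after the job is handed in, with the robot touching nothing.
Of mount2, mount3, mount4, mount5, mount6 only 3 to 5 are there at a start; the rules pass over those that are not, and their reading is None.
At some moment in a run one of cover_a may be knocked a few centimetres aside while the robot is not near it.
It also fails if it takes over 210 s, if anything falls off the work surface, if the arm or the gripper's body presses on something with over 40 N, if the wrist force passes 120 N, or if a joint passes its speed limit or range.

ROBOT

A 7-joint arm with a two-finger parallel gripper is mounted at the origin on the work surface. World frame = base frame: x ahead of the robot, y to its left, z up, the work surface at z = 0. Lengths are in m, angles in rad, forces in N, time in s.
With the tool pointing down it reaches from about 0.425 to 0.925 m from the base axis. Payload 6.8 kg.
Tool frame: the origin (TCP) lies between the finger pads, 19 mm behind the fingertips; this is the grasp point; z points along the fingers, y is the line along which they close (so a half turn about z gives the same grasp; the last joint's range is limited). The gripper opens to 85 mm and grips with 20 to 120 N. Pads are 22 mm wide; open, the fingers measure 114 mm over their backs; the gripper's body (76 mm by 85 mm) begins 54 mm behind the grasp point. The pads swing forward as they close: fully open they stand 13 mm farther back than shut.
Start: joints at [-1.248, 0.477, 0.022, 1.555, -0.011, 1.109, -0.083], TCP at [0.282, 0.613, 0.25] pointing down, gripper open.
Joint ranges: [-2.96, 2.96], [-0.34, 2.1], [-1.41, 1.46], [0.24, 2.44], [-1.37, 4.51], [0.17, 1.92], [-2.96, 2.96]. Speed limits (rad/s): [2.39, 2.39, 3.14, 3.14, 3.14, 3.14, 3.14].

INTERFACE

Orientations are given as a rotation vector (axis times angle).
In Python, from bench import r gives the robot as it stands.
- The arm moves only by the tool servo_tool, never from a script. Its argument "commands" is a list of rows, each a list of 2 entries, a list of its own where there are three numbers: the shift along the tool's x, y, z normalised to -1 to 1, where 1 is 250 mm, then the turn, a rotation vector about the tool's x, y, z normalised to -1 to 1, where 1 is 90 degrees. In form: [[[dx, dy, dz], [ax, ay, az]], ...]. A call has 1 to 20 rows; each row is the pose to reach, as a shift and turn from the pose commanded when the call began, along the tool's axes at that moment; what a row does not reach only later rows make up. A row lasts 1/10 s, in which the tool goes at most 50 mm and 8.59 degrees, less where a joint would pass 70% of its speed; a pose out of reach is approached as far as the arm can. A call with a number of a shift or a turn outside -1 to 1 is refused whole. A call with a gripper value outside its range is refused whole. "claw" is the closure, from 0 (fully open) to 1 (shut), set as the call begins (left out, the last holds). The fingers move at their own pace and stop on an object; "squeeze" is the grip in N (left out, the last holds). Time passes only in rows, so rows that repeat a pose let the fingers close. It gives the time, the measured TCP pose, the force, the opening and the grip force at its end, in the units of the state.
- r.get_obs(): the state, without advancing time (a new reading comes with each control period).
- r.grab_frame(name): name is "scene" or "top"; returns (picture, depth): 400x640x3 uint8, red, green, blue; 400x640 float32, m along the optical axis (not along the pixel's ray), 0 where there is no reading.
- r.camera_model(name): a dict with "fx", "fy", "cx", "cy" (pixels), "k1" (the pictures are not rectified: a ray, as slopes to the right and down, at radius r is drawn at 1 + k1 r^2 times it, then the intrinsics apply), "extrinsics" (4x4, takes a point from camera to world coordinates). Camera axes: x right, y down, z forward; pixel columns grow to the right and rows downward; lengths in m; the calibration is good to about 2 mm. A picture is of the moment at which its call begins. camera_model takes no time and is no camera call.
- r.hand_in(): hands the job in; it is judged then, once.
Trained networks look in the newest picture that a camera, given by its name, has taken for a name from the list of things; names that differ only in an ending like _2 or _b are one class to them, and where a whole thing is asked for, a point or a joint stands for the part that bears it (a point fixed in the world has none). Each returns a list of dicts, best first, with "confidence" (0 to 1); they miss things now and then, are a little off and sometimes report something else, mostly with a low value. They report only what shows in the picture. A call takes as long as a camera call.
- r.boxes_of(camera, target): "uv" ([column, row] in pixels, amid what is visible of it).
- r.mark_of(camera, target): "uv" ([column, row] in pixels: a listed point, or the origin of a listed thing).
The state is a dict: "clock": time; "joints": joint angles; "qvel": joint speeds; "tau": joint torques, N m; "tcp_pos": TCP position; "orientation": TCP orientation; "contact_force": force on the tool from outside, world axes, zero at the start; "moment": the same for the moment, N m; "grip_width": finger opening in m; "gripper_force": force on a finger pad.
Only numpy, scipy, OpenCV 4.12 (cv2) and the standard library are available. Lean on these libraries where they do the work, as an engineer would, in place of code of your own. Each camera call takes 0.05 s, during which the arm holds its last target. There are 200 camera calls.

## Working session

There is one attempt and no reset: what is moved stays moved. The work goes in short steps, Python scripts to look and compute and a tool call to move; the robot and the scene stay as the last step left them, time stands still between calls to the robot, and variables do not carry over. Pictures are saved under pics/ and viewed, at most 14 in all, crops included, and the job is handed in when it is done.

Besides the shell and the picture viewer there is one more tool, called after "Call:" by a JSON object that holds its "fn" and its "kwargs", one argument or row to a line. servo_tool: Moves the arm, as the interface text tells. Scaled input: -1 to 1 covers 250 mm each way for a shift and 90 degrees each way for a turn. Its arguments: {"type":"object","properties":{"commands":{"type":"array"},"claw":{"type":"number"},"squeeze":{"type":"number"}},"required":["commands"]}

```bash
mkdir -p pics; ls; cat > h.py <<'E'
import numpy as np, cv2
from bench import r
def cam(n):
    m=r.camera_model(n); return m,np.array(m["extrinsics"])
def ray(n,uv):
    m,E=cam(n); x=(uv[0]-m["cx"])/m["fx"]; y=(uv[1]-m["cy"])/m["fy"]
    a,b=x,y
    for _ in range(20):
        s=1+m["k1"]*(a*a+b*b); a,b=x/s,y/s
    return E[:3,3],E[:3,:3]@np.array([a,b,1.])
def at_z(n,uv,z):
    o,d=ray(n,uv); return o+d*(z-o[2])/d[2]
def at_d(n,uv,dep):
    o,d=ray(n,uv); return o+d*dep
def cloud(n,D):
    m,E=cam(n); v,u=np.mgrid[0:D.shape[0],0:D.shape[1]]
    x=(u-m["cx"])/m["fx"]; y=(v-m["cy"])/m["fy"]; a,b=x,y
    for _ in range(20):
        s=1+m["k1"]*(a*a+b*b); a,b=x/s,y/s
    return np.stack([a,b,np.ones_like(a)],-1)*D[...,None]@E[:3,:3].T+E[:3,3]
def proj(n,p):
    m,E=cam(n); c=E[:3,:3].T@(np.array(p)-E[:3,3]); a,b=c[0]/c[2],c[1]/c[2]; s=1+m["k1"]*(a*a+b*b)
    return np.array([m["fx"]*a*s+m["cx"],m["fy"]*b*s+m["cy"]])
E
python3 - <<'E'
from h import *
for n in("scene","top"):
    p,d=r.grab_frame(n); cv2.imwrite(f"pics/{n}0.png",p[...,::-1]); np.save(f"{n}0.npy",d)
    m,E=cam(n); print(n,m["fx"],E[:3,3].round(3),E[:3,2].round(2))
    for t in("mount1","cover_a","stage_top","ledge","tray_floor","dial","dial_grip","head","lamp_end","dropper_stand","blower","cleaner_bottle"):
        print(t,[(np.round(q["uv"]).astype(int).tolist(),round(q["confidence"],2)) for q in r.mark_of(n,t)])
o=r.get_obs(); print(o["clock"],o["tcp_pos"],o["orientation"],o["contact_force"])
E
```

```text
pics
scene 403.15428747550186 [1.148 0.683 1.065] [-0.5  -0.49 -0.71]
mount1 [([346, 225], 0.64), ([402, 210], 0.64), ([383, 229], 0.59), ([422, 227], 0.57), ([385, 250], 0.54), ([379, 199], 0.53), ([251, 170], 0.23)]
cover_a [([234, 193], 0.74), ([280, 187], 0.7), ([252, 168], 0.62)]
stage_top [([383, 226], 0.67)]
ledge [([383, 228], 0.8), ([422, 224], 0.41)]
tray_floor [([278, 221], 0.62)]Traceback (most recent call last):
  File "<stdin>", line 6, in <module>
ValueError: it knows: blower, cleaner_bottle, cover, dial_grip, dropper_stand, head, lamp_end, ledge, mount, stage_top, tray_floor
```

```bash
python3 - <<'E'
from h import *
for n in("scene","top"):
    p,d=r.grab_frame(n); cv2.imwrite(f"pics/{n}0.png",p[...,::-1]); np.save(f"{n}0.npy",d)
    m,E=cam(n); print(n,m["fx"],E[:3,3].round(3),E[:3,2].round(2))
    for t,z in(("mount",.19),("cover",0),("stage_top",.19),("ledge",.185),("tray_floor",.003),("dial_grip",.097),("head",.36),("lamp_end",.09),("dropper_stand",0),("blower",0),("cleaner_bottle",0)):
        print(t,[(np.round(q["uv"]).astype(int).tolist(),round(q["confidence"],2),at_z(n,q["uv"],z)[:2].round(3).tolist()) for q in r.mark_of(n,t)])
o=r.get_obs(); print(o["clock"],o["tcp_pos"],o["orientation"],o["contact_force"])
E
```

```text
scene 403.15428747550186 [1.148 0.683 1.065] [-0.5  -0.49 -0.71]
mount [([419, 224], 0.7, [0.411, 0.339]), ([379, 227], 0.58, [0.501, 0.263]), ([386, 250], 0.47, [0.55, 0.33]), ([350, 222], 0.44, [0.545, 0.193]), ([377, 200], 0.42, [0.421, 0.191]), ([400, 207], 0.4, [0.394, 0.259])]
cover [([253, 169], 0.83, [0.476, -0.383]), ([280, 186], 0.73, [0.464, -0.229]), ([233, 193], 0.71, [0.617, -0.327])]
stage_top [([382, 226], 0.74, [0.49, 0.266])]
ledge [([382, 229], 0.8, [0.496, 0.273])]
tray_floor [([278, 218], 0.78, [0.578, -0.107])]
dial_grip [([321, 188], 0.64, [0.434, -0.035])]
head [([495, 246], 0.91, [0.489, 0.565])]
lamp_end [([328, 206], 0.7, [0.474, 0.033]), ([386, 226], 0.63, [0.405, 0.229]), ([280, 187], 0.61, [0.528, -0.149])]
dropper_stand [([283, 288], 0.57, [0.757, 0.121])]
blower [([288, 158], 0.73, [0.328, -0.335]), ([345, 223], 0.44, [0.428, 0.076])]
cleaner_bottle [([225, 226], 0.83, [0.734, -0.215]), ([382, 224], 0.64, [0.339, 0.172]), ([400, 210], 0.22, [0.24, 0.174])]
top 428.8555902583914 [0.325 0.122 1.7  ] [ 0.13  0.   -0.99]
mount [([273, 234], 0.6, [0.397, 0.
[... 293 characters left out ...]
0.386])]
stage_top [([274, 211], 0.89, [0.477, 0.275])]
ledge [([275, 208], 0.71, [0.49, 0.272])]
tray_floor [([370, 192], 0.58, [0.574, -0.09])]
dial_grip [([359, 222], 0.51, [0.446, -0.037]), ([402, 153], 0.18, [0.71, -0.206])]
head [([175, 202], 0.75, [0.492, 0.567]), ([276, 213], 0.22, [0.455, 0.249])]
lamp_end [([334, 214], 0.84, [0.478, 0.058])]
dropper_stand [([322, 150], 0.89, [0.746, 0.102])]
blower [([435, 251], 0.54, [0.338, -0.342])]
cleaner_bottle [([401, 153], 0.67, [0.735, -0.221]), ([428, 180], 0.32, [0.624, -0.324]), ([433, 249], 0.32, [0.346, -0.334])]
1.5 [0.28189023 0.61336523 0.25000133] [-6.71537648e-01 -3.06896977e+00 -8.76648859e-05] [0.12730892 0.42796305 0.4114746 ]
```

View pics/scene0.png

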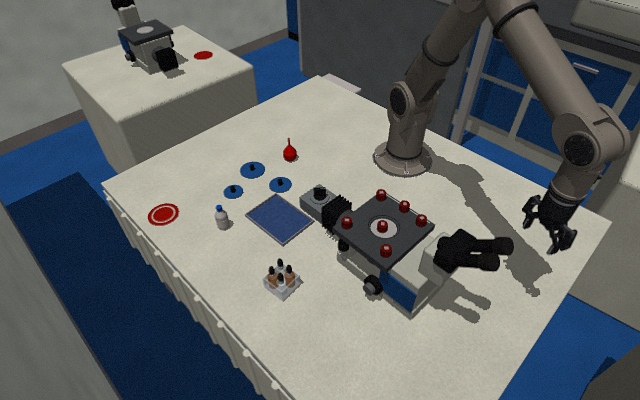

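View pics/top0.png

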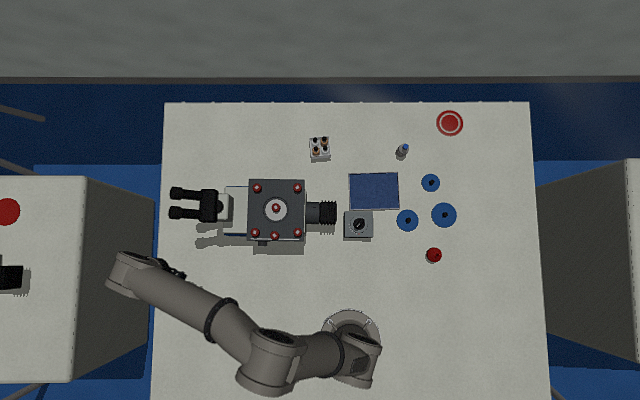

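Both views show six mounts on the stage: one in the recess and five around it. The tray is at top px (374,191), the dial unit at (358,224), and the three covers at (410,218), (428,180) and (445,215). Next I measure them from depth.

```bash
cat > meas.py <<'E'
from h import *
def blobs(P,mask,minA=8):
    k,l,s,c=cv2.connectedComponentsWithStats(mask.astype(np.uint8),connectivity=4)
    out=[]
    for i in range(1,k):
        q=P[l==i]
        if len(q)>=minA:
            lo,hi=np.percentile(q,1,0),np.percentile(q,99,0)
            out.append((len(q),q.mean(0).round(4).tolist(),((lo+hi)/2).round(4).tolist(),(hi-lo).round(3).tolist()))
    return out
def show(n,name,m,P,minA=8):
    for b in blobs(P,m,minA): print(n,name,*b)
E
python3 - <<'E'
from meas import *
for n in("scene","top"):
    p=cv2.imread(f"pics/{n}0.png"); d=np.load(f"{n}0.npy"); P=cloud(n,d); X,Y,Z=P[...,0],P[...,1],P[...,2]
    h=cv2.cvtColor(p,cv2.COLOR_BGR2HSV); H,S,V=[h[...,i].astype(int) for i in range(3)]
    st=(abs(X-.49)<.14)&(abs(Y-.27)<.125)
    show(n,"mounttop",st&(Z>.209)&(Z<.24)|(abs(X-.49)<.05)&(abs(Y-.27)<.05)&(Z>.199)&(Z<.24),P,5)
    red=((H<10)|(H>170))&(S>120)&st&(Z>.17)
    show(n,"mountred",red,P,5)
    show(n,"stage",st&(abs(Z-.19)<.006),P,200)
    cv=(X>.38)&(X<.7)&(Y<-.18)&(Y>-.47)
    blue=(H>95)&(H<125)&(S>100)
    show(n,"cover",cv&blue,P,20)
    show(n,"knob",cv&(Z>.018)&(Z<.04),P,3)
    show(n,"tray",blue&(X>.45)&(X<.7)&(Y<.05)&(Y>-.25)&(Z<.03),P,200)
    u=(abs(X-.44)<.09)&(abs(Y+.037)<.085)
    show(n,"unit",u&(Z>.05),P,50)
    show(n,"bar",u&(Z>.09)&(Y<.02),P,5)
    q=P[u&(Z>.09)&(Z<.12)&(Y<.02)]
    if len(q)>5:
        w,v=np.linalg.eigh(np.cov(q[:,:2].T)); print(n,"bar",w,v[:,1],np.degrees(np.arctan2(v[1,1],v[0,1])))
    x0,y0,x1,y1={"scene":(295,170,435,265),"top":(240,175,460,265)}[n]
    cv2.imwrite(f"pics/{n}c.png",cv2.resize(p[y0:y1,x0:x1],None,fx={"scene":5.7,"top":3.6}[n],fy={"scene":5.7,"top":3.6}[n],interpolation=2))
E
```

```text
scene mounttop 63 [0.4066, 0.1916, 0.2135] [0.4057, 0.1904, 0.2133] [0.028, 0.028, 0.008]
scene mounttop 64 [0.3957, 0.2718, 0.2135] [0.395, 0.2704, 0.2135] [0.029, 0.027, 0.007]
scene mounttop 71 [0.4063, 0.3398, 0.2131] [0.4062, 0.3396, 0.2129] [0.028, 0.028, 0.007]
scene mounttop 70 [0.5628, 0.1931, 0.2134] [0.5617, 0.1921, 0.2137] [0.029, 0.029, 0.008]
scene mounttop 72 [0.4941, 0.2686, 0.2027] [0.4942, 0.2684, 0.2031] [0.029, 0.027, 0.008]
scene mounttop 85 [0.5625, 0.3353, 0.2133] [0.5612, 0.3345, 0.2135] [0.028, 0.029, 0.008]
scene mountred 84 [0.4104, 0.1949, 0.2065] [0.4067, 0.1923, 0.2033] [0.028, 0.026, 0.027]
scene mountred 96 [0.3999, 0.2736, 0.2072] [0.395, 0.2712, 0.2036] [0.029, 0.028, 0.026]
scene mountred 100 [0.4103, 0.3412, 0.2069] [0.4058, 0.3394, 0.2027] [0.03, 0.029, 0.026]
scene mountred 102 [0.5656, 0.1962, 0.2073] [0.5616, 0.1929, 0.2036] [0.031, 0.03, 0.028]
scene mountred 88 [0.4972, 0.2719, 0.198] [0.4944, 0.2691, 0.1935] [0.029, 0.028, 0.025]
scene mountred 114 [0.5662, 0.3373, 0.2076] [0.562, 0.3349, 0.2032] [0.029, 0.029, 0.027]
scene stage 3177 [0.495
[... 2405 characters left out ...]
, 0.091, 0.025]
top cover 344 [0.4611, -0.2347, 0.0047] [0.4609, -0.2348, 0.0049] [0.079, 0.079, 0.02]
top knob 17 [0.6111, -0.3306, 0.0272] [0.6113, -0.3304, 0.0253] [0.013, 0.013, 0.014]
top knob 20 [0.4821, -0.3791, 0.0258] [0.4823, -0.3794, 0.0266] [0.016, 0.016, 0.014]
top knob 17 [0.4607, -0.2345, 0.0267] [0.4608, -0.2342, 0.0276] [0.012, 0.016, 0.014]
top tray 1664 [0.5797, -0.1056, 0.0026] [0.5799, -0.1055, 0.0024] [0.141, 0.188, 0.019]
top unit 755 [0.4424, -0.0355, 0.0635] [0.442, -0.0358, 0.0784] [0.1, 0.107, 0.055]
top bar 42 [0.4422, -0.0364, 0.102] [0.4424, -0.0373, 0.103] [0.035, 0.031, 0.015]
top bar [1.68030485e-05 1.57044618e-04] [-0.75751865  0.65281353] 139.24593285580366
```

View pics/topc.png

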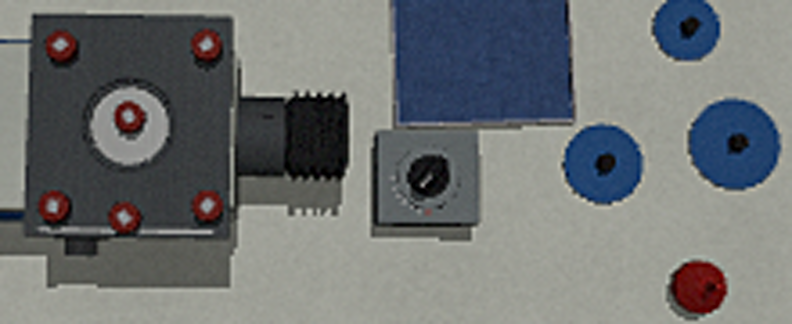

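View pics/scenec.png

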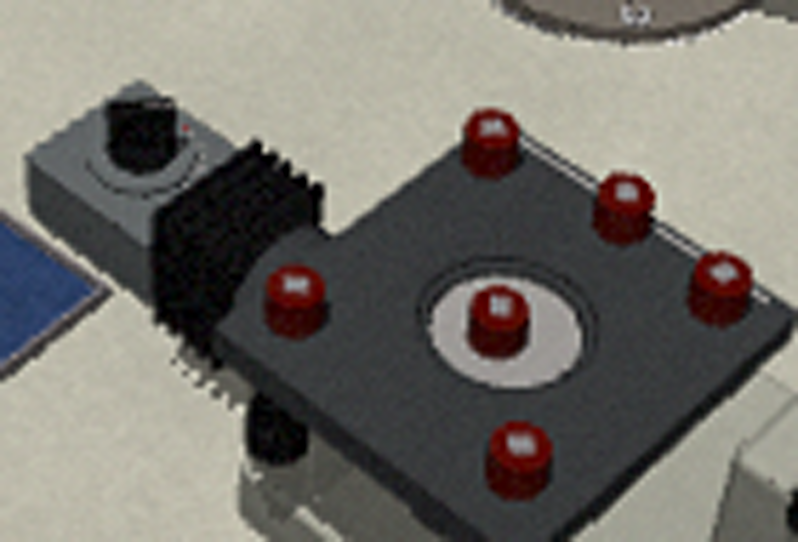

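Call:
{"fn": "servo_tool", "kwargs": {
  "commands": [
    [[-0.15,-0.2,-0.03],[0,0,0.1]],
    [[-0.3,-0.4,-0.06],[0,0,0.2]],
    [[-0.45,-0.6,-0.1],[0,0,0.3]],
    [[-0.572,-0.784,-0.12],[0,0,0.4]],
    [[-0.572,-0.784,-0.12],[0,0,0.5]],
    [[-0.572,-0.784,-0.12],[0,0,0.6]],
    [[-0.572,-0.784,-0.12],[0,0,0.7]],
    [[-0.572,-0.784,-0.12],[0,0,0.7257]],
    [[-0.572,-0.784,-0.12],[0,0,0.7257]],
    [[-0.572,-0.784,-0.12],[0,0,0.7257]]
  ],
  "claw": 0.35,
  "squeeze": 30
}}

```text
clock: 2.5
tcp_pos: [0.3299, 0.3756, 0.2801]
orientation: [-2.218, -2.224, -0.0]
contact_force: [0.1, -0.0, -0.5]
grip_width: 0.0552
gripper_force: 0.0
```

Call:
{"fn": "servo_tool", "kwargs": {
  "commands": [
    [[-0.08,0.15,0],[0,0,0]],
    [[-0.15,0.3,0],[0,0,0]],
    [[-0.15,0.3,0.06],[0,0,0]],
    [[-0.15,0.3,0.12],[0,0,0]],
    [[-0.15,0.3,0.18],[0,0,0]],
    [[-0.15,0.3,0.23],[0,0,0]],
    [[-0.15,0.3,0.268],[0,0,0]],
    [[-0.15,0.3,0.268],[0,0,0]],
    [[-0.15,0.3,0.268],[0,0,0]]
  ]
}}

```text
clock: 3.4
tcp_pos: [0.4051, 0.3382, 0.2132]
orientation: [2.221, 2.222, 0.0]
contact_force: [0.4, -0.3, 0.3]
grip_width: 0.0554
gripper_force: 0.0
```

Call:
{"fn": "servo_tool", "kwargs": {
  "commands": [
    [[0,0,0],[0,0,0]],
    [[0,0,0],[0,0,0]],
    [[0,0,0],[0,0,0]],
    [[0,0,0],[0,0,0]],
    [[0,0,0],[0,0,0]],
    [[0,0,0],[0,0,0]]
  ],
  "claw": 1
}}

```text
clock: 4.0
tcp_pos: [0.4054, 0.3384, 0.2138]
orientation: [-2.221, -2.221, -0.002]
contact_force: [-0.5, -0.2, 5.7]
grip_width: 0.0289
gripper_force: 29.8
```

Call:
{"fn": "servo_tool", "kwargs": {
  "commands": [
    [[0,0,-0.05],[0,0,0]],
    [[0,0,-0.13],[0,0,0]],
    [[0,0,-0.22],[0,0,0]],
    [[-0.06,0.03,-0.268],[0,0,0]],
    [[-0.16,0.08,-0.268],[0,0,0]],
    [[-0.28,0.15,-0.268],[0,0,0]],
    [[-0.4,0.22,-0.268],[0,0,0]],
    [[-0.52,0.29,-0.268],[0,0,0]],
    [[-0.64,0.36,-0.268],[0,0,0]],
    [[-0.76,0.43,-0.268],[0,0,0]],
    [[-0.88,0.48,-0.268],[0,0,0]],
    [[-0.96,0.5,-0.268],[0,0,0]]
  ]
}}

```text
clock: 5.2
tcp_pos: [0.5307, 0.0936, 0.2802]
orientation: [2.225, 2.216, -0.001]
contact_force: [-0.1, 0.3, -0.7]
grip_width: 0.0289
gripper_force: 29.7
```

Call:
{"fn": "servo_tool", "kwargs": {
  "commands": [
    [[-0.12,0.06,0],[0,0,0]],
    [[-0.24,0.12,0],[0,0,0]],
    [[-0.36,0.18,0],[0,0,0]],
    [[-0.48,0.25,0],[0,0,0]],
    [[-0.56,0.3,0.04],[0,0,0]],
    [[-0.592,0.32,0.12],[0,0,0]],
    [[-0.592,0.32,0.24],[0,0,0]],
    [[-0.592,0.32,0.36],[0,0,0]],
    [[-0.592,0.32,0.48],[0,0,0]],
    [[-0.592,0.32,0.6],[0,0,0]],
    [[-0.592,0.32,0.72],[0,0,0]],
    [[-0.592,0.32,0.84],[0,0,0]],
    [[-0.592,0.32,0.92],[0,0,0]],
    [[-0.592,0.32,0.96],[0,0,0]],
    [[-0.592,0.32,0.96],[0,0,0]]
  ]
}}

```text
clock: 6.7
tcp_pos: [0.6089, -0.0509, 0.039]
orientation: [-2.221, -2.22, 0.003]
contact_force: [-0.1, -0.1, 0.2]
grip_width: 0.0287
gripper_force: 29.7
```

```bash
python3 - <<'E'
from meas import *
p,d=r.grab_frame("scene"); P=cloud("scene",d)
cv2.imwrite("pics/s1.png",cv2.resize(p[170:270,210:350,::-1],None,fx=5.6,fy=5.6,interpolation=2))
E
```

```text
(no output)
```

View pics/s1.png

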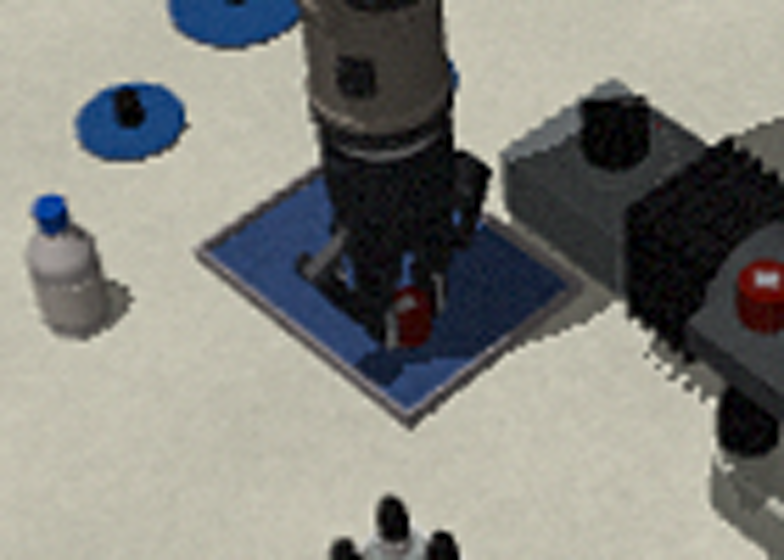

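The mount is held upright over the tray, at about (410,315) in the crop. I'll lower it slowly.

Call:
{"fn": "servo_tool", "kwargs": {
  "commands": [
    [[0,0,0.015],[0,0,0]],
    [[0,0,0.03],[0,0,0]],
    [[0,0,0.04],[0,0,0]],
    [[0,0,0.046],[0,0,0]],
    [[0,0,0.052],[0,0,0]],
    [[0,0,0.052],[0,0,0]],
    [[0,0,0.052],[0,0,0]]
  ]
}}

```text
clock: 7.45
tcp_pos: [0.61, -0.0499, 0.027]
orientation: [-2.221, -2.222, 0.0]
contact_force: [-0.9, -0.3, -0.1]
grip_width: 0.0287
gripper_force: 29.7
```

Call:
{"fn": "servo_tool", "kwargs": {
  "commands": [
    [[0,0,0.002],[0,0,0]],
    [[0,0,0.004],[0,0,0]],
    [[0,0,0.004],[0,0,0]]
  ]
}}

```text
clock: 7.75
tcp_pos: [0.6101, -0.0499, 0.0268]
orientation: [-2.221, -2.221, -0.001]
contact_force: [-2.6, 0.5, 8.5]
grip_width: 0.0291
gripper_force: 30.5
```

Call:
{"fn": "servo_tool", "kwargs": {
  "commands": [
    [[0,0,0.002],[0,0,0]],
    [[0,0,0.004],[0,0,0]],
    [[0,0,0.004],[0,0,0]]
  ]
}}

```text
clock: 8.05
tcp_pos: [0.6101, -0.05, 0.0268]
orientation: [-2.221, -2.221, -0.001]
contact_force: [-6.1, 0.6, 16.0]
grip_width: 0.0291
gripper_force: 31.3
```

Call:
{"fn": "servo_tool", "kwargs": {
  "commands": [
    [[0,0,-0.006],[0,0,0]],
    [[0,0,-0.006],[0,0,0]],
    [[0,0,-0.006],[0,0,0]],
    [[0,0,-0.006],[0,0,0]],
    [[0,0,-0.03],[0,0,0]],
    [[0,0,-0.08],[0,0,0]],
    [[0,0,-0.2],[0,0,0]],
    [[0,0,-0.38],[0,0,0]],
    [[0,0,-0.56],[0,0,0]],
    [[0,0,-0.74],[0,0,0]],
    [[0,0,-0.9],[0,0,0]],
    [[0.1,0,-1],[0,0,0]],
    [[0.25,-0.03,-1],[0,0,0]],
    [[0.42,-0.05,-1],[0,0,0]],
    [[0.6,-0.07,-1],[0,0,0]],
    [[0.78,-0.09,-1],[0,0,0]],
    [[0.92,-0.1,-1],[0,0,0]],
    [[1,-0.1,-1],[0,0,0]]
  ],
  "claw": 0.47
}}

```text
clock: 9.85
tcp_pos: [0.584, 0.2039, 0.2758]
orientation: [-2.216, -2.225, -0.002]
contact_force: [-0.2, 0.6, -0.4]
grip_width: 0.0453
gripper_force: 0.0
```

Call:
{"fn": "servo_tool", "kwargs": {
  "commands": [
    [[0.12,-0.03,0],[0,0,0]],
    [[0.28,-0.06,0],[0,0,0]],
    [[0.42,-0.09,0],[0,0,0]],
    [[0.51,-0.096,0],[0,0,0]],
    [[0.536,-0.096,0],[0,0,0]],
    [[0.536,-0.096,0.04],[0,0,0]],
    [[0.536,-0.096,0.1],[0,0,0]],
    [[0.536,-0.096,0.16],[0,0,0]],
    [[0.536,-0.096,0.21],[0,0,0]],
    [[0.536,-0.096,0.248],[0,0,0]],
    [[0.536,-0.096,0.248],[0,0,0]]
  ]
}}

```text
clock: 10.95
tcp_pos: [0.5602, 0.3331, 0.211]
orientation: [-2.222, -2.221, 0.005]
contact_force: [-0.3, -0.4, 0.4]
grip_width: 0.0448
gripper_force: 0.0
```

```bash
python3 - <<'E'
from meas import *
p,d=r.grab_frame("scene"); P=cloud("scene",d)
a=p[170:270,210:350,::-1];b=p[170:270,330:470,::-1]
cv2.imwrite("pics/s2.png",cv2.resize(np.vstack([a,b]),None,fx=3,fy=3,interpolation=2))
E
```

```text
(no output)
```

View pics/s2.png

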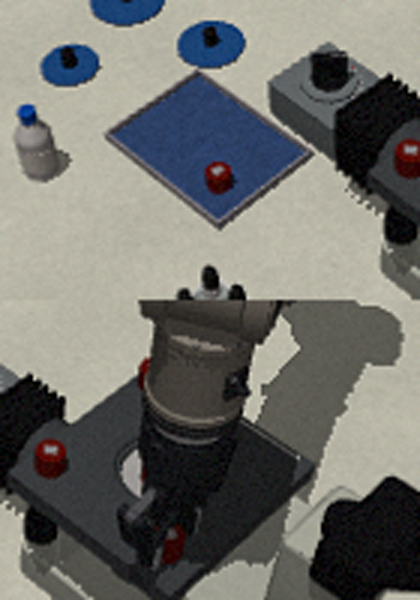

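Mount C stands upright in the tray, at (217,177) in the crop. The gripper is around mount E, so I'll close and carry it.

Call:
{"fn": "servo_tool", "kwargs": {
  "commands": [
    [[0,0,0],[0,0,0]],
    [[0,0,0],[0,0,0]],
    [[0,0,0],[0,0,0]],
    [[0,0,0],[0,0,0]],
    [[0,0,0],[0,0,0]],
    [[0,0,-0.04],[0,0,0]],
    [[0,0,-0.12],[0,0,0]],
    [[0,0,-0.2],[0,0,0]],
    [[-0.04,0,-0.248],[0,0,0]],
    [[-0.12,0,-0.248],[0,0,0]],
    [[-0.24,0,-0.248],[0,0,0]],
    [[-0.36,0,-0.248],[0,0,0]],
    [[-0.48,0,-0.248],[0,0,0]],
    [[-0.6,0,-0.248],[0,0,0]],
    [[-0.72,0,-0.248],[0,0,0]],
    [[-0.84,0,-0.248],[0,0,0]],
    [[-0.96,0,-0.248],[0,0,0]]
  ],
  "claw": 1
}}

```text
clock: 12.7
tcp_pos: [0.5596, 0.0906, 0.2741]
orientation: [-2.223, -2.219, 0.003]
contact_force: [1.1, -0.0, 0.1]
grip_width: 0.029
gripper_force: 29.7
```

Call:
{"fn": "servo_tool", "kwargs": {
  "commands": [
    [[-0.12,-0.01,0],[0,0,0]],
    [[-0.24,-0.02,0],[0,0,0]],
    [[-0.36,-0.03,0],[0,0,0]],
    [[-0.48,-0.04,0],[0,0,0]],
    [[-0.55,-0.044,0.04],[0,0,0]],
    [[-0.576,-0.044,0.12],[0,0,0]],
    [[-0.576,-0.044,0.24],[0,0,0]],
    [[-0.576,-0.044,0.36],[0,0,0]],
    [[-0.576,-0.044,0.48],[0,0,0]],
    [[-0.576,-0.044,0.6],[0,0,0]],
    [[-0.576,-0.044,0.72],[0,0,0]],
    [[-0.576,-0.044,0.84],[0,0,0]],
    [[-0.576,-0.044,0.9],[0,0,0]],
    [[-0.576,-0.044,0.94],[0,0,0]],
    [[-0.576,-0.044,0.965],[0,0,0]],
    [[-0.576,-0.044,0.98],[0,0,0]],
    [[-0.576,-0.044,0.99],[0,0,0]],
    [[-0.576,-0.044,0.995],[0,0,0]],
    [[-0.576,-0.044,0.995],[0,0,0]]
  ]
}}

```text
clock: 14.6
tcp_pos: [0.5504, -0.0499, 0.0267]
orientation: [2.221, 2.221, 0.001]
contact_force: [-0.1, 0.1, -0.4]
grip_width: 0.029
gripper_force: 29.8
```

Call:
{"fn": "servo_tool", "kwargs": {
  "commands": [
    [[0,0,0.002],[0,0,0]],
    [[0,0,0.004],[0,0,0]],
    [[0,0,0.004],[0,0,0]]
  ]
}}

```text
clock: 14.9
tcp_pos: [0.5504, -0.0499, 0.0266]
orientation: [2.221, 2.221, 0.002]
contact_force: [-2.8, 0.5, 12.1]
grip_width: 0.0288
gripper_force: 30.9
```

Call:
{"fn": "servo_tool", "kwargs": {
  "commands": [
    [[0,0,-0.004],[0,0,0]],
    [[0,0,-0.004],[0,0,0]],
    [[0,0,-0.004],[0,0,0]],
    [[0,0,-0.03],[0,0,0]],
    [[0,0,-0.08],[0,0,0]],
    [[0,0,-0.2],[0,0,0]],
    [[0,0,-0.38],[0,0,0]],
    [[0,0,-0.56],[0,0,0]],
    [[0,0,-0.74],[0,0,0]],
    [[0,0,-0.9],[0,0,0]],
    [[0.1,0.044,-1],[0,0,0]],
    [[0.25,0.044,-1],[0,0,0]],
    [[0.42,0.044,-1],[0,0,0]],
    [[0.6,0.044,-1],[0,0,0]],
    [[0.78,0.044,-1],[0,0,0]],
    [[0.92,0.044,-1],[0,0,0]],
    [[0.968,0.044,-1],[0,0,0]],
    [[0.968,0.044,-0.99],[0,0,0]]
  ],
  "claw": 0.47
}}

```text
clock: 16.7
tcp_pos: [0.5608, 0.1939, 0.2734]
orientation: [2.217, 2.225, 0.001]
contact_force: [-0.7, -1.4, 0.3]
grip_width: 0.0449
gripper_force: 0.0
```

Call:
{"fn": "servo_tool", "kwargs": {
  "commands": [
    [[0,0,0.04],[0,0,0]],
    [[0,0,0.1],[0,0,0]],
    [[0,0,0.16],[0,0,0]],
    [[0,0,0.21],[0,0,0]],
    [[0,0,0.238],[0,0,0]],
    [[0,0,0.238],[0,0,0]],
    [[0,0,0.238],[0,0,0]]
  ]
}}

```text
clock: 17.4
tcp_pos: [0.5612, 0.192, 0.2133]
orientation: [2.222, 2.221, 0.0]
contact_force: [1.0, -0.9, 0.1]
grip_width: 0.0452
gripper_force: 0.0
```

Call:
{"fn": "servo_tool", "kwargs": {
  "commands": [
    [[0,0,0],[0,0,0]],
    [[0,0,0],[0,0,0]],
    [[0,0,0],[0,0,0]],
    [[0,0,0],[0,0,0]],
    [[0,0,0],[0,0,0]],
    [[0,0,-0.04],[0,0,0]],
    [[0,0,-0.12],[0,0,0]],
    [[0,0,-0.2],[0,0,0]],
    [[-0.04,0,-0.248],[0,0,0]],
    [[-0.12,0.03,-0.248],[0,0,0]],
    [[-0.24,0.06,-0.248],[0,0,0]],
    [[-0.36,0.09,-0.248],[0,0,0]],
    [[-0.48,0.12,-0.248],[0,0,0]],
    [[-0.6,0.15,-0.248],[0,0,0]],
    [[-0.72,0.18,-0.248],[0,0,0]],
    [[-0.84,0.196,-0.248],[0,0,0]],
    [[-0.96,0.196,-0.248],[0,0,0]]
  ],
  "claw": 1
}}

```text
clock: 19.1
tcp_pos: [0.6097, -0.05, 0.2751]
orientation: [-2.222, -2.221, 0.001]
contact_force: [0.1, -0.6, -0.6]
grip_width: 0.0289
gripper_force: 29.7
```

Call:
{"fn": "servo_tool", "kwargs": {
  "commands": [
    [[-0.08,0,0],[0,0,0]],
    [[-0.18,0,0],[0,0,0]],
    [[-0.228,0,0.04],[0,0,0]],
    [[-0.228,0,0.12],[0,0,0]],
    [[-0.228,0,0.24],[0,0,0]],
    [[-0.228,0,0.36],[0,0,0]],
    [[-0.228,0,0.48],[0,0,0]],
    [[-0.228,0,0.6],[0,0,0]],
    [[-0.228,0,0.72],[0,0,0]],
    [[-0.228,0,0.84],[0,0,0]],
    [[-0.228,0,0.9],[0,0,0]],
    [[-0.228,0,0.94],[0,0,0]],
    [[-0.228,0,0.965],[0,0,0]],
    [[-0.228,0,0.98],[0,0,0]],
    [[-0.228,0,0.99],[0,0,0]],
    [[-0.228,0,0.996],[0,0,0]],
    [[-0.228,0,0.998],[0,0,0]],
    [[-0.228,0,0.998],[0,0,0]]
  ]
}}

```text
clock: 20.9
tcp_pos: [0.6105, -0.105, 0.027]
orientation: [2.221, 2.221, 0.002]
contact_force: [-1.8, -0.4, 6.0]
grip_width: 0.0289
gripper_force: 30.3
```

Call:
{"fn": "servo_tool", "kwargs": {
  "commands": [
    [[0,0,0.001],[0,0,0]],
    [[0,0,0.002],[0,0,0]],
    [[0,0,0.002],[0,0,0]]
  ]
}}

```text
clock: 21.2
tcp_pos: [0.6105, -0.105, 0.027]
orientation: [2.221, 2.221, 0.002]
contact_force: [-2.8, 0.7, 9.7]
grip_width: 0.029
gripper_force: 30.5
```

Call:
{"fn": "servo_tool", "kwargs": {
  "commands": [
    [[0,0,-0.003],[0,0,0]],
    [[0,0,-0.003],[0,0,0]],
    [[0,0,-0.003],[0,0,0]],
    [[0,0,-0.03],[0,0,0]],
    [[0,0,-0.08],[0,0,0]],
    [[0,0,-0.2],[0,0,0]],
    [[0,0,-0.38],[0,0,0]],
    [[0,0,-0.56],[0,0,0]],
    [[0,0,-0.74],[0,0,0]],
    [[0,0,-0.9],[0,0,0]],
    [[0.1,-0.05,-1],[0,0,0]],
    [[0.22,-0.15,-1],[0,0,0]],
    [[0.35,-0.27,-1],[0,0,0]],
    [[0.5,-0.4,-1],[0,0,0]],
    [[0.65,-0.53,-1],[0,0,0]],
    [[0.8,-0.66,-1],[0,0,0]],
    [[0.92,-0.77,-1],[0,0,0]],
    [[1,-0.82,-1],[0,0,0]]
  ],
  "claw": 0.47
}}

```text
clock: 23.0
tcp_pos: [0.4024, 0.1467, 0.276]
orientation: [-2.217, -2.224, -0.002]
contact_force: [0.0, -0.1, -0.2]
grip_width: 0.0451
gripper_force: 0.0
```

Call:
{"fn": "servo_tool", "kwargs": {
  "commands": [
    [[0.1,0,0],[0,0,0]],
    [[0.182,0,0],[0,0,0]],
    [[0.182,0,0.04],[0,0,0]],
    [[0.182,0,0.1],[0,0,0]],
    [[0.182,0,0.16],[0,0,0]],
    [[0.182,0,0.21],[0,0,0]],
    [[0.182,0,0.248],[0,0,0]],
    [[0.182,0,0.248],[0,0,0]],
    [[0.182,0,0.248],[0,0,0]]
  ]
}}

```text
clock: 23.9
tcp_pos: [0.4052, 0.1901, 0.2135]
orientation: [2.222, 2.221, 0.0]
contact_force: [-0.1, 0.5, 0.1]
grip_width: 0.0451
gripper_force: 0.0
```

Call:
{"fn": "servo_tool", "kwargs": {
  "commands": [
    [[0,0,0],[0,0,0]],
    [[0,0,0],[0,0,0]],
    [[0,0,0],[0,0,0]],
    [[0,0,0],[0,0,0]],
    [[0,0,0],[0,0,0]],
    [[0,0,-0.04],[0,0,0]],
    [[0,0,-0.12],[0,0,0]],
    [[0,0,-0.2],[0,0,0]],
    [[-0.04,0.04,-0.248],[0,0,0]],
    [[-0.12,0.1,-0.248],[0,0,0]],
    [[-0.24,0.17,-0.248],[0,0,0]],
    [[-0.36,0.24,-0.248],[0,0,0]],
    [[-0.48,0.31,-0.248],[0,0,0]],
    [[-0.6,0.38,-0.248],[0,0,0]],
    [[-0.72,0.45,-0.248],[0,0,0]],
    [[-0.84,0.52,-0.248],[0,0,0]],
    [[-0.96,0.58,-0.248],[0,0,0]]
  ],
  "claw": 1
}}

```text
clock: 25.6
tcp_pos: [0.5508, -0.0518, 0.2754]
orientation: [2.221, 2.221, -0.0]
contact_force: [0.7, 1.2, -0.9]
grip_width: 0.0289
gripper_force: 29.7
```

Call:
{"fn": "servo_tool", "kwargs": {
  "commands": [
    [[-0.08,0,0],[0,0,0]],
    [[-0.18,0,0],[0,0,0]],
    [[-0.222,0,0.04],[0,0,0]],
    [[-0.222,0,0.12],[0,0,0]],
    [[-0.222,0,0.24],[0,0,0]],
    [[-0.222,0,0.36],[0,0,0]],
    [[-0.222,0,0.48],[0,0,0]],
    [[-0.222,0,0.6],[0,0,0]],
    [[-0.222,0,0.72],[0,0,0]],
    [[-0.222,0,0.84],[0,0,0]],
    [[-0.222,0,0.9],[0,0,0]],
    [[-0.222,0,0.94],[0,0,0]],
    [[-0.222,0,0.965],[0,0,0]],
    [[-0.222,0,0.98],[0,0,0]],
    [[-0.222,0,0.99],[0,0,0]],
    [[-0.222,0,0.996],[0,0,0]],
    [[-0.222,0,0.998],[0,0,0]],
    [[-0.222,0,0.998],[0,0,0]]
  ]
}}

```text
clock: 27.4
tcp_pos: [0.5505, -0.105, 0.027]
orientation: [2.221, 2.221, 0.002]
contact_force: [-1.0, 0.6, 7.0]
grip_width: 0.0286
gripper_force: 30.5
```

Call:
{"fn": "servo_tool", "kwargs": {
  "commands": [
    [[0,0,0.001],[0,0,0]],
    [[0,0,0.002],[0,0,0]],
    [[0,0,0.002],[0,0,0]]
  ]
}}

```text
clock: 27.7
tcp_pos: [0.5506, -0.105, 0.027]
orientation: [2.221, 2.221, 0.003]
contact_force: [-3.6, 1.0, 12.4]
grip_width: 0.0284
gripper_force: 30.9
```

Call:
{"fn": "servo_tool", "kwargs": {
  "commands": [
    [[0,0,-0.003],[0,0,0]],
    [[0,0,-0.003],[0,0,0]],
    [[0,0,-0.003],[0,0,0]],
    [[0,0,-0.03],[0,0,0]],
    [[0,0,-0.08],[0,0,0]],
    [[0,0,-0.2],[0,0,0]],
    [[0,0,-0.38],[0,0,0]],
    [[0,0,-0.56],[0,0,0]],
    [[0,0,-0.74],[0,0,0]],
    [[0,0,-0.9],[0,0,0]],
    [[0.1,-0.05,-1],[0,0,0]],
    [[0.22,-0.12,-1],[0,0,0]],
    [[0.35,-0.2,-1],[0,0,0]],
    [[0.5,-0.28,-1],[0,0,0]],
    [[0.65,-0.36,-1],[0,0,0]],
    [[0.8,-0.44,-1],[0,0,0]],
    [[0.92,-0.5,-1],[0,0,0]],
    [[1,-0.52,-1],[0,0,0]]
  ],
  "claw": 0.47
}}

```text
clock: 29.5
tcp_pos: [0.4182, 0.1469, 0.276]
orientation: [-2.218, -2.224, -0.002]
contact_force: [0.9, -0.6, 0.1]
grip_width: 0.0452
gripper_force: 0.0
```

Call:
{"fn": "servo_tool", "kwargs": {
  "commands": [
    [[0.15,-0.03,0],[0,0,0]],
    [[0.3,-0.06,0],[0,0,0]],
    [[0.44,-0.09,0],[0,0,0]],
    [[0.5,-0.104,0],[0,0,0]],
    [[0.5,-0.104,0.04],[0,0,0]],
    [[0.5,-0.104,0.1],[0,0,0]],
    [[0.5,-0.104,0.16],[0,0,0]],
    [[0.5,-0.104,0.21],[0,0,0]],
    [[0.5,-0.104,0.248],[0,0,0]],
    [[0.5,-0.104,0.248],[0,0,0]],
    [[0.5,-0.104,0.248],[0,0,0]]
  ]
}}

```text
clock: 30.6
tcp_pos: [0.3943, 0.2697, 0.2134]
orientation: [2.222, 2.221, 0.0]
contact_force: [0.1, -0.1, -0.6]
grip_width: 0.0452
gripper_force: 0.0
```

Call:
{"fn": "servo_tool", "kwargs": {
  "commands": [
    [[0,0,0],[0,0,0]],
    [[0,0,0],[0,0,0]],
    [[0,0,0],[0,0,0]],
    [[0,0,0],[0,0,0]],
    [[0,0,0],[0,0,0]],
    [[0,0,-0.04],[0,0,0]],
    [[0,0,-0.12],[0,0,0]],
    [[0,0,-0.2],[0,0,0]],
    [[-0.04,0.06,-0.248],[0,0,0]],
    [[-0.12,0.16,-0.248],[0,0,0]],
    [[-0.24,0.27,-0.248],[0,0,0]],
    [[-0.36,0.38,-0.248],[0,0,0]],
    [[-0.48,0.49,-0.248],[0,0,0]],
    [[-0.6,0.6,-0.248],[0,0,0]],
    [[-0.72,0.71,-0.248],[0,0,0]],
    [[-0.84,0.8,-0.248],[0,0,0]],
    [[-0.96,0.864,-0.248],[0,0,0]]
  ],
  "claw": 1
}}

```text
clock: 32.3
tcp_pos: [0.611, 0.029, 0.2755]
orientation: [2.221, 2.222, -0.0]
contact_force: [0.3, 0.1, -0.0]
grip_width: 0.0291
gripper_force: 29.7
```

Call:
{"fn": "servo_tool", "kwargs": {
  "commands": [
    [[-0.12,0,0],[0,0,0]],
    [[-0.24,0,0],[0,0,0]],
    [[-0.38,0,0],[0,0,0]],
    [[-0.52,0,0],[0,0,0]],
    [[-0.66,0,0],[0,0,0]],
    [[-0.74,0,0.06],[0,0,0]],
    [[-0.76,0,0.18],[0,0,0]],
    [[-0.76,0,0.32],[0,0,0]],
    [[-0.76,0,0.46],[0,0,0]],
    [[-0.76,0,0.6],[0,0,0]],
    [[-0.76,0,0.74],[0,0,0]],
    [[-0.76,0,0.86],[0,0,0]],
    [[-0.76,0,0.92],[0,0,0]],
    [[-0.76,0,0.955],[0,0,0]],
    [[-0.76,0,0.975],[0,0,0]],
    [[-0.76,0,0.988],[0,0,0]],
    [[-0.76,0,0.995],[0,0,0]],
    [[-0.76,0,0.998],[0,0,0]],
    [[-0.76,0,0.998],[0,0,0]]
  ]
}}

```text
clock: 34.2
tcp_pos: [0.6107, -0.1601, 0.0271]
orientation: [2.221, 2.221, 0.002]
contact_force: [-0.8, -0.0, 3.1]
grip_width: 0.0288
gripper_force: 30.1
```

Call:
{"fn": "servo_tool", "kwargs": {
  "commands": [
    [[0,0,0.001],[0,0,0]],
    [[0,0,0.002],[0,0,0]],
    [[0,0,0.002],[0,0,0]]
  ]
}}

```text
clock: 34.5
tcp_pos: [0.6107, -0.1601, 0.027]
orientation: [2.221, 2.221, 0.002]
contact_force: [-3.2, 1.0, 9.6]
grip_width: 0.0289
gripper_force: 30.5
```

Call:
{"fn": "servo_tool", "kwargs": {
  "commands": [
    [[0,0,-0.003],[0,0,0]],
    [[0,0,-0.003],[0,0,0]],
    [[0,0,-0.003],[0,0,0]],
    [[0,0,-0.03],[0,0,0]],
    [[0,0,-0.08],[0,0,0]],
    [[0,0,-0.2],[0,0,0]],
    [[0,0,-0.38],[0,0,0]],
    [[0,0,-0.56],[0,0,0]],
    [[0,0,-0.74],[0,0,0]],
    [[0,0,-0.9],[0,0,0]],
    [[0.1,-0.05,-1],[0,0,0]],
    [[0.22,-0.12,-1],[0,0,0]],
    [[0.35,-0.2,-1],[0,0,0]],
    [[0.5,-0.26,-1],[0,0,0]],
    [[0.65,-0.32,-1],[0,0,0]],
    [[0.8,-0.38,-1],[0,0,0]],
    [[0.92,-0.42,-1],[0,0,0]],
    [[1,-0.465,-1],[0,0,0]]
  ],
  "claw": 0.47
}}

```text
clock: 36.3
tcp_pos: [0.493, 0.0924, 0.2762]
orientation: [-2.219, -2.224, -0.003]
contact_force: [-0.3, 0.9, -0.4]
grip_width: 0.0455
gripper_force: 0.0
```

Call:
{"fn": "servo_tool", "kwargs": {
  "commands": [
    [[0.15,0,0],[0,0,0]],
    [[0.3,0,0],[0,0,0]],
    [[0.45,0,0],[0,0,0]],
    [[0.6,0,0],[0,0,0]],
    [[0.7,0,0],[0,0,0]],
    [[0.711,0,0.02],[0,0,0]],
    [[0.711,0,0.08],[0,0,0]],
    [[0.711,0,0.14],[0,0,0]],
    [[0.711,0,0.2],[0,0,0]],
    [[0.711,0,0.245],[0,0,0]],
    [[0.711,0,0.261],[0,0,0]],
    [[0.711,0,0.261],[0,0,0]],
    [[0.711,0,0.261],[0,0,0]]
  ]
}}

```text
clock: 37.6
tcp_pos: [0.4941, 0.2677, 0.2107]
orientation: [2.222, 2.221, 0.001]
contact_force: [0.0, 0.2, -0.8]
grip_width: 0.0451
gripper_force: 0.0
```

Call:
{"fn": "servo_tool", "kwargs": {
  "commands": [
    [[0,0,0],[0,0,0]],
    [[0,0,0],[0,0,0]],
    [[0,0,0],[0,0,0]],
    [[0,0,0],[0,0,0]],
    [[0,0,0],[0,0,0]],
    [[0,0,0],[0,0,0]]
  ],
  "claw": 1
}}

```text
clock: 38.2
tcp_pos: [0.4942, 0.268, 0.2109]
orientation: [2.221, 2.221, 0.002]
contact_force: [-1.1, -1.0, 6.5]
grip_width: 0.028
gripper_force: 29.6
```

Call:
{"fn": "servo_tool", "kwargs": {
  "commands": [
    [[0,0,-0.03],[0,0,0]],
    [[0,0,-0.08],[0,0,0]],
    [[0,0,-0.16],[0,0,0]],
    [[0,0,-0.24],[0,0,0]],
    [[-0.04,0.02,-0.28],[0,0,0]],
    [[-0.12,0.05,-0.28],[0,0,0]],
    [[-0.24,0.08,-0.28],[0,0,0]],
    [[-0.36,0.11,-0.28],[0,0,0]],
    [[-0.48,0.14,-0.28],[0,0,0]],
    [[-0.6,0.17,-0.28],[0,0,0]],
    [[-0.72,0.2,-0.28],[0,0,0]],
    [[-0.84,0.225,-0.28],[0,0,0]],
    [[-0.96,0.225,-0.28],[0,0,0]]
  ]
}}

```text
clock: 39.5
tcp_pos: [0.5504, 0.0255, 0.2802]
orientation: [2.222, 2.22, 0.0]
contact_force: [0.9, -0.3, -1.0]
grip_width: 0.0284
gripper_force: 29.6
```

Call:
{"fn": "servo_tool", "kwargs": {
  "commands": [
    [[-0.12,0,0],[0,0,0]],
    [[-0.24,0,0],[0,0,0]],
    [[-0.38,0,0],[0,0,0]],
    [[-0.52,0,0],[0,0,0]],
    [[-0.66,0,0],[0,0,0]],
    [[-0.74,0,0.06],[0,0,0]],
    [[-0.751,0,0.18],[0,0,0]],
    [[-0.751,0,0.32],[0,0,0]],
    [[-0.751,0,0.46],[0,0,0]],
    [[-0.751,0,0.6],[0,0,0]],
    [[-0.751,0,0.74],[0,0,0]],
    [[-0.751,0,0.84],[0,0,0]],
    [[-0.751,0,0.9],[0,0,0]],
    [[-0.751,0,0.935],[0,0,0]],
    [[-0.751,0,0.955],[0,0,0]],
    [[-0.751,0,0.968],[0,0,0]],
    [[-0.751,0,0.975],[0,0,0]],
    [[-0.751,0,0.978],[0,0,0]],
    [[-0.751,0,0.978],[0,0,0]]
  ]
}}

```text
clock: 41.4
tcp_pos: [0.5503, -0.1599, 0.036]
orientation: [2.221, 2.221, 0.001]
contact_force: [0.4, -0.0, -1.7]
grip_width: 0.0285
gripper_force: 29.7
```

Call:
{"fn": "servo_tool", "kwargs": {
  "commands": [
    [[0,0,0.001],[0,0,0]],
    [[0,0,0.002],[0,0,0]],
    [[0,0,0.002],[0,0,0]]
  ]
}}

```text
clock: 41.7
tcp_pos: [0.55, -0.1599, 0.0351]
orientation: [2.221, 2.221, 0.0]
contact_force: [0.1, 0.6, -0.7]
grip_width: 0.0282
gripper_force: 29.7
```

Call:
{"fn": "servo_tool", "kwargs": {
  "commands": [
    [[0,0,0.001],[0,0,0]],
    [[0,0,0.002],[0,0,0]],
    [[0,0,0.002],[0,0,0]]
  ]
}}

```text
clock: 42.0
tcp_pos: [0.5501, -0.16, 0.0349]
orientation: [-2.221, -2.221, -0.001]
contact_force: [-1.6, 1.2, 5.6]
grip_width: 0.0283
gripper_force: 30.2
```

Call:
{"fn": "servo_tool", "kwargs": {
  "commands": [
    [[0,0,0.001],[0,0,0]],
    [[0,0,0.002],[0,0,0]],
    [[0,0,0.002],[0,0,0]]
  ]
}}

```text
clock: 42.3
tcp_pos: [0.5501, -0.16, 0.0349]
orientation: [-2.221, -2.221, -0.001]
contact_force: [-2.9, 1.4, 9.5]
grip_width: 0.0285
gripper_force: 30.6
```

Call:
{"fn": "servo_tool", "kwargs": {
  "commands": [
    [[0,0,-0.003],[0,0,0]],
    [[0,0,-0.003],[0,0,0]],
    [[0,0,-0.003],[0,0,0]],
    [[0,0,-0.03],[0,0,0]],
    [[0,0,-0.08],[0,0,0]],
    [[0,0,-0.2],[0,0,0]],
    [[0,0,-0.38],[0,0,0]],
    [[0,0,-0.56],[0,0,0]],
    [[0,0,-0.74],[0,0,0]],
    [[0.1,-0.05,-0.9],[0,0,0]],
    [[0.25,-0.12,-1],[0,0,0]],
    [[0.4,-0.2,-1],[0,0,0]],
    [[0.4,-0.2,-1],[0,0,0]],
    [[0.4,-0.2,-1],[0,0,0]]
  ],
  "claw": 0.47
}}

```text
clock: 43.7
tcp_pos: [0.4997, -0.0593, 0.2849]
orientation: [2.219, 2.224, 0.002]
contact_force: [0.5, -0.8, 0.5]
grip_width: 0.045
gripper_force: 0.0
```

```bash
cat > look.py <<'E'
from meas import *
import sys
def look(k):
  for n in("scene","top"):
    p,d=r.grab_frame(n); P=cloud(n,d); X,Y,Z=P[...,0],P[...,1],P[...,2]; p=np.ascontiguousarray(p[...,::-1])
    cv2.imwrite(f"pics/{n}{k}.png",p); np.save(f"{n}{k}.npy",d)
    h=cv2.cvtColor(p,cv2.COLOR_BGR2HSV); H,S,V=[h[...,i].astype(int) for i in range(3)]
    blue=(H>95)&(H<125)&(S>100)
    cv=(X>.38)&(X<.72)&(Y<-.15)&(Y>-.47)
    show(n,"cover",cv&blue&(Z<.05)&~((Y>-.21)&(X>.5)),P,20)
    show(n,"knob",cv&(Z>.018)&(Z<.04)&~((Y>-.21)&(X>.5)),P,3)
    show(n,"traymount",(X>.5)&(X<.66)&(Y>-.21)&(Y<0)&(Z>.018)&(Z<.045),P,5)
    show(n,"stagemount",(X>.38)&(X<.6)&(Y>.17)&(Y<.37)&(Z>.198)&(Z<.25),P,5)
    fl=(np.hypot(X-.487,Y-.27)<.06)&(abs(Z-.179)<.012)&(V>110)
    show(n,"floor",fl,P,60)
  print(r.get_obs()["clock"])
look(sys.argv[1])
E
python3 look.py 3
python3 -c "
import cv2;p=cv2.imread('pics/scene3.png');cv2.imwrite('pics/s3.png',cv2.resize(p[145:275,210:440],None,fx=3.4,fy=3.4,interpolation=2))"
```

```text
scene cover 298 [0.4844, -0.3777, 0.0045] [0.4835, -0.3802, 0.0111] [0.09, 0.094, 0.025]
scene cover 233 [0.4476, -0.283, 0.0044] [0.4466, -0.2853, 0.0086] [0.082, 0.079, 0.022]
scene cover 182 [0.6135, -0.3297, 0.005] [0.6137, -0.3322, 0.0123] [0.067, 0.071, 0.026]
scene knob 17 [0.4847, -0.3786, 0.0247] [0.4838, -0.3789, 0.0247] [0.014, 0.02, 0.012]
scene knob 15 [0.4481, -0.2834, 0.0248] [0.4473, -0.2837, 0.0254] [0.014, 0.013, 0.009]
scene knob 21 [0.6144, -0.3306, 0.0235] [0.614, -0.3322, 0.0231] [0.015, 0.017, 0.01]
scene traymount 50 [0.5515, -0.1577, 0.0252] [0.5504, -0.1575, 0.025] [0.029, 0.028, 0.012]
scene traymount 52 [0.5519, -0.1025, 0.0258] [0.5512, -0.1041, 0.0262] [0.028, 0.029, 0.014]
scene traymount 51 [0.6124, -0.1562, 0.0265] [0.6116, -0.1573, 0.0263] [0.027, 0.031, 0.013]
scene traymount 56 [0.5525, -0.0472, 0.0258] [0.551, -0.0488, 0.0257] [0.028, 0.028, 0.013]
scene traymount 53 [0.6121, -0.1023, 0.0258] [0.6111, -0.1036, 0.0249] [0.027, 0.03, 0.011]
scene traymount 57 [0.612, -0.0478, 0.0263] [0.6112, -0.0478, 0.0252] [0.027, 0.031, 0.013]
scene floor 371 [0
[... 239 characters left out ...]
29]
top cover 354 [0.4462, -0.2855, 0.0044] [0.4471, -0.2854, 0.0049] [0.083, 0.078, 0.02]
top knob 8 [0.7162, -0.2177, 0.0283] [0.7163, -0.2182, 0.0281] [0.002, 0.014, 0.018]
top knob 17 [0.6108, -0.3315, 0.0258] [0.6104, -0.3314, 0.026] [0.016, 0.012, 0.014]
top knob 21 [0.4824, -0.3792, 0.0261] [0.4823, -0.3797, 0.0255] [0.016, 0.017, 0.013]
top knob 18 [0.4466, -0.2841, 0.027] [0.4467, -0.2842, 0.0256] [0.015, 0.017, 0.013]
top traymount 43 [0.6087, -0.0496, 0.027] [0.608, -0.0489, 0.0293] [0.028, 0.024, 0.018]
top traymount 49 [0.5487, -0.0495, 0.0269] [0.5483, -0.0501, 0.026] [0.027, 0.028, 0.014]
top floor 341 [0.4854, 0.2687, 0.1791] [0.4854, 0.2676, 0.1793] [0.07, 0.071, 0.014]
43.8
```

View pics/s3.png

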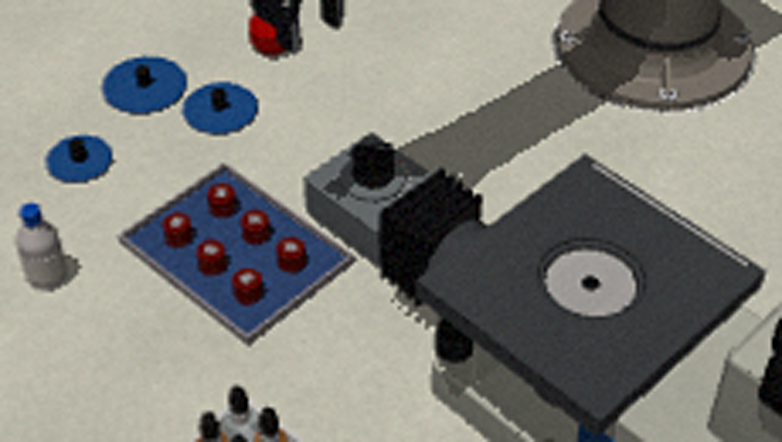

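All six mounts stand upright in the tray and the stage is clear. Cover_a was knocked aside, to about (0.447, -0.2845), seen at (220,107) in the crop. I'll pick it up there.

Call:
{"fn": "servo_tool", "kwargs": {
  "commands": [
    [[-0.15,-0.04,0],[0,0,0]],
    [[-0.32,-0.08,0],[0,0,0]],
    [[-0.5,-0.12,0],[0,0,0]],
    [[-0.68,-0.16,0],[0,0,0]],
    [[-0.82,-0.2,0],[0,0,0]],
    [[-0.898,-0.212,0.05],[0,0,0]],
    [[-0.898,-0.212,0.2],[0,0,0]],
    [[-0.898,-0.212,0.35],[0,0,0]],
    [[-0.898,-0.212,0.5],[0,0,0]],
    [[-0.898,-0.212,0.65],[0,0,0]],
    [[-0.898,-0.212,0.76],[0,0,0]],
    [[-0.898,-0.212,0.8],[0,0,0]]
  ]
}}

```text
clock: 45.0
tcp_pos: [0.4448, -0.2853, 0.0812]
orientation: [-2.221, -2.216, 0.005]
contact_force: [1.0, -0.2, 0.4]
grip_width: 0.0452
gripper_force: 0.0
```

Call:
{"fn": "servo_tool", "kwargs": {
  "commands": [
    [[0,0,0.06],[0,0,0]],
    [[0,0,0.12],[0,0,0]],
    [[0,0,0.18],[0,0,0]],
    [[0,0,0.215],[0,0,0]],
    [[0,0,0.232],[0,0,0]],
    [[0,0,0.232],[0,0,0]],
    [[0,0,0.232],[0,0,0]]
  ]
}}

```text
clock: 45.7
tcp_pos: [0.4473, -0.2846, 0.0264]
orientation: [2.221, 2.221, 0.0]
contact_force: [0.2, 0.2, -0.3]
grip_width: 0.0451
gripper_force: 0.0
```

```bash
python3 - <<'E'
from meas import *
for n in("scene","top"):
    p=cv2.imread(f"pics/{n}3.png"); g=p.max(2).astype(float)
    c=proj(n,[.4864,.2695,.179]); u,v=np.round(c).astype(int)
    w=g[v-4:v+5,u-4:u+5]; k=(110-w).clip(0); yy,xx=np.mgrid[v-4:v+5,u-4:u+5]
    print(n,c,k.sum(),at_z(n,((k*xx).sum()/k.sum(),(k*yy).sum()/k.sum()),.179))
E
```

```text
scene [383.13886102 228.05392903] 1398.0 [0.48521604 0.26911988 0.179     ]
top [275.40152296 209.19462689] 1192.0 [0.48558847 0.26943314 0.179     ]
```

Call:
{"fn": "servo_tool", "kwargs": {
  "commands": [
    [[0,0,0],[0,0,0]],
    [[0,0,0],[0,0,0]],
    [[0,0,0],[0,0,0]],
    [[0,0,0],[0,0,0]],
    [[0,0,0],[0,0,0]],
    [[0,0,0],[0,0,0]],
    [[0,0,0],[0,0,0]]
  ],
  "claw": 1,
  "squeeze": 50
}}

```text
clock: 46.4
tcp_pos: [0.4474, -0.2846, 0.0266]
orientation: [2.221, 2.221, 0.001]
contact_force: [-0.4, 1.0, 5.3]
grip_width: 0.0159
gripper_force: 48.9
```

Call:
{"fn": "servo_tool", "kwargs": {
  "commands": [
    [[0,0,-0.03],[0,0,0]],
    [[0,0,-0.1],[0,0,0]],
    [[0,0,-0.2],[0,0,0]],
    [[0,0,-0.32],[0,0,0]],
    [[0,0,-0.44],[0,0,0]],
    [[0,0,-0.56],[0,0,0]],
    [[0,0,-0.68],[0,0,0]],
    [[0,0,-0.8],[0,0,0]],
    [[0,0,-0.9],[0,0,0]],
    [[0.04,0,-0.98],[0,0,0]],
    [[0.12,0.03,-1],[0,0,0]],
    [[0.22,0.06,-1],[0,0,0]],
    [[0.33,0.08,-1],[0,0,0]],
    [[0.44,0.1,-1],[0,0,0]],
    [[0.56,0.12,-1],[0,0,0]],
    [[0.68,0.14,-1],[0,0,0]],
    [[0.8,0.156,-1],[0,0,0]]
  ]
}}

```text
clock: 48.1
tcp_pos: [0.4856, -0.0834, 0.2762]
orientation: [-2.222, -2.221, -0.0]
contact_force: [0.1, -0.2, -1.1]
grip_width: 0.0163
gripper_force: 48.9
```

Call:
{"fn": "servo_tool", "kwargs": {
  "commands": [
    [[0.12,0,0],[0,0,0]],
    [[0.24,0,0],[0,0,0]],
    [[0.36,0,0],[0,0,0]],
    [[0.48,0,0],[0,0,0]],
    [[0.6,0,0],[0,0,0]],
    [[0.72,0,0],[0,0,0]],
    [[0.84,0,0],[0,0,0]],
    [[0.95,0,0],[0,0,0]],
    [[1,0,0],[0,0,0]],
    [[1,0,0],[0,0,0]]
  ]
}}

```text
clock: 49.1
tcp_pos: [0.4856, 0.1669, 0.2759]
orientation: [-2.218, -2.225, 0.0]
contact_force: [0.1, -0.5, -0.3]
grip_width: 0.0161
gripper_force: 48.9
```

Call:
{"fn": "servo_tool", "kwargs": {
  "commands": [
    [[0.1,0,0],[0,0,0]],
    [[0.2,0,0],[0,0,0]],
    [[0.3,0,0],[0,0,0]],
    [[0.38,0,0],[0,0,0]],
    [[0.415,0,0],[0,0,0]],
    [[0.415,0,0.05],[0,0,0]],
    [[0.415,0,0.12],[0,0,0]],
    [[0.415,0,0.16],[0,0,0]],
    [[0.415,0,0.18],[0,0,0]],
    [[0.415,0,0.18],[0,0,0]],
    [[0.415,0,0.18],[0,0,0]]
  ]
}}

```text
clock: 50.2
tcp_pos: [0.4863, 0.269, 0.2314]
orientation: [2.222, 2.221, 0.001]
contact_force: [0.4, -0.1, -0.1]
grip_width: 0.0156
gripper_force: 48.9
```

```bash
python3 - <<'E'
from meas import *
for n in("scene","top"):
    p,d=r.grab_frame(n); P=cloud(n,d); X,Y,Z=P[...,0],P[...,1],P[...,2]; p=np.ascontiguousarray(p[...,::-1])
    h=cv2.cvtColor(p,cv2.COLOR_BGR2HSV); H,S,V=[h[...,i].astype(int) for i in range(3)]
    m=(H>95)&(H<125)&(S>100)&(abs(X-.486)<.08)&(abs(Y-.27)<.08)&(Z>.17)
    show(n,"cov",m,P,10)
    if n=="scene": cv2.imwrite("pics/s4.png",cv2.resize(p[150:280,310:450],None,fx=4.3,fy=4.3,interpolation=2))
E
```

```text
scene cov 408 [0.4942, 0.2748, 0.2096] [0.4858, 0.2685, 0.2273] [0.088, 0.083, 0.079]
top cov 16 [0.4899, 0.223, 0.3092] [0.4827, 0.2187, 0.3642] [0.063, 0.032, 0.369]
```

View pics/s4.png

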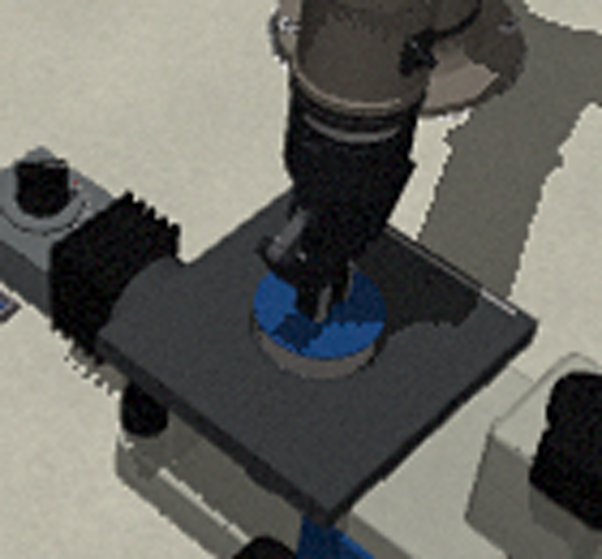

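The cover is held level above the recess and centred within about 1 mm. I'll lower it slowly.

Call:
{"fn": "servo_tool", "kwargs": {
  "commands": [
    [[0,0,0.02],[0,0,0]],
    [[0,0,0.035],[0,0,0]],
    [[0,0,0.045],[0,0,0]],
    [[0,0,0.055],[0,0,0]],
    [[0,0,0.06],[0,0,0]],
    [[0,0,0.065],[0,0,0]],
    [[0,0,0.07],[0,0,0]],
    [[0,0,0.07],[0,0,0]]
  ]
}}

```text
clock: 51.1
tcp_pos: [0.4859, 0.2693, 0.2134]
orientation: [-2.221, -2.221, 0.0]
contact_force: [0.1, 0.0, -0.8]
grip_width: 0.016
gripper_force: 48.9
```

Call:
{"fn": "servo_tool", "kwargs": {
  "commands": [
    [[0,0,0.003],[0,0,0]],
    [[0,0,0.006],[0,0,0]],
    [[0,0,0.009],[0,0,0]],
    [[0,0,0.01],[0,0,0]],
    [[0,0,0.01],[0,0,0]]
  ]
}}

```text
clock: 51.6
tcp_pos: [0.486, 0.2693, 0.2116]
orientation: [-2.221, -2.221, -0.0]
contact_force: [-1.9, -2.0, 5.7]
grip_width: 0.0158
gripper_force: 49.6
```

Call:
{"fn": "servo_tool", "kwargs": {
  "commands": [
    [[0,0,0.003],[0,0,0]],
    [[0,0,0.004],[0,0,0]],
    [[0,0,0.004],[0,0,0]],
    [[0,0,0.001],[0,0,0]],
    [[0,0,0.001],[0,0,0]]
  ]
}}

```text
clock: 52.1
tcp_pos: [0.486, 0.2693, 0.2116]
orientation: [-2.221, -2.221, -0.001]
contact_force: [-3.1, -1.6, 8.8]
grip_width: 0.0158
gripper_force: 49.9
```

Call:
{"fn": "servo_tool", "kwargs": {
  "commands": [
    [[0,0,0],[0,0,0]],
    [[0,0,0],[0,0,0]],
    [[0,0,0],[0,0,0]],
    [[0,0,0],[0,0,0]],
    [[0,0,-0.03],[0,0,0]],
    [[0,0,-0.1],[0,0,0]],
    [[0,0,-0.25],[0,0,0]],
    [[0,0,-0.35],[0,0,0]],
    [[-0.1,-0.02,-0.35],[0,0,0]],
    [[-0.25,-0.05,-0.35],[0,0,0]],
    [[-0.4,-0.08,-0.35],[0,0,0]],
    [[-0.56,-0.1,-0.35],[0,0,0]],
    [[-0.72,-0.13,-0.35],[0,0,0]],
    [[-0.86,-0.16,-0.35],[0,0,0]],
    [[-0.96,-0.176,-0.35],[0,0,0]],
    [[-0.96,-0.176,-0.35],[0,0,0]]
  ],
  "claw": 0.5
}}

```text
clock: 53.7
tcp_pos: [0.4414, 0.0255, 0.2989]
orientation: [-2.228, -2.215, -0.001]
contact_force: [0.3, 1.0, -0.2]
grip_width: 0.043
gripper_force: 0.0
```

```bash
python3 - <<'E'
from meas import *
for n in("scene","top"):
    p,d=r.grab_frame(n); P=cloud(n,d); X,Y,Z=P[...,0],P[...,1],P[...,2]; p=np.ascontiguousarray(p[...,::-1])
    h=cv2.cvtColor(p,cv2.COLOR_BGR2HSV); H,S,V=[h[...,i].astype(int) for i in range(3)]
    m=(H>95)&(H<125)&(S>100)&(abs(X-.486)<.08)&(abs(Y-.27)<.08)&(Z>.17)&(Z<.22)
    show(n,"cov",m,P,10)
    q=P[m&(Z<.197)]; A=np.c_[q[:,:2]-[.486,.2693],np.ones(len(q))]; print(np.linalg.lstsq(A,q[:,2],rcond=None)[0])
    if n=="scene": cv2.imwrite("pics/s5.png",cv2.resize(p[150:280,310:450],None,fx=4.3,fy=4.3,interpolation=2))
E
```

```text
scene cov 525 [0.4874, 0.2697, 0.189] [0.4854, 0.2686, 0.1942] [0.084, 0.083, 0.021]
[ 0.00382308 -0.00285869  0.18866441]
top cov 466 [0.4854, 0.2678, 0.189] [0.4854, 0.2682, 0.1891] [0.083, 0.081, 0.016]
[-0.00340624  0.00772191  0.18885121]
```

View pics/s5.png

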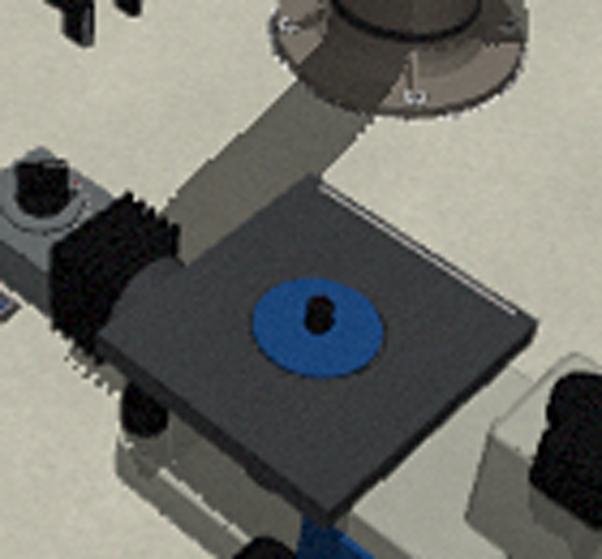

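The cover is seated flush and level, centred at (318,326) in the crop. Next is the dial.

Call:
{"fn": "servo_tool", "kwargs": {
  "commands": [
    [[-0.08,0.004,0],[0,0,-0.09]],
    [[-0.18,0.004,0],[0,0,-0.18]],
    [[-0.261,0.004,0],[0,0,-0.27]],
    [[-0.261,0.004,0],[0,0,-0.36]],
    [[-0.261,0.004,0],[0,0,-0.45]],
    [[-0.261,0.004,0],[0,0,-0.547]],
    [[-0.261,0.004,0],[0,0,-0.547]],
    [[-0.261,0.004,0.1],[0,0,-0.547]],
    [[-0.261,0.004,0.25],[0,0,-0.547]],
    [[-0.261,0.004,0.4],[0,0,-0.547]],
    [[-0.261,0.004,0.52],[0,0,-0.547]],
    [[-0.261,0.004,0.62],[0,0,-0.547]],
    [[-0.261,0.004,0.7],[0,0,-0.547]],
    [[-0.261,0.004,0.76],[0,0,-0.547]],
    [[-0.261,0.004,0.804],[0,0,-0.547]],
    [[-0.261,0.004,0.804],[0,0,-0.547]],
    [[-0.261,0.004,0.804],[0,0,-0.547]]
  ]
}}

```text
clock: 55.5
tcp_pos: [0.4434, -0.0358, 0.0975]
orientation: [1.096, 2.944, 0.0]
contact_force: [0.7, -0.2, -0.6]
grip_width: 0.0428
gripper_force: 0.0
```

Call:
{"fn": "servo_tool", "kwargs": {
  "commands": [
    [[0,0,0],[0,0,0]],
    [[0,0,0],[0,0,0]],
    [[0,0,0],[0,0,0]],
    [[0,0,0],[0,0,0]],
    [[0,0,0],[0,0,0]],
    [[0,0,0],[0,0,0]],
    [[0,0,0],[0,0,0]]
  ],
  "claw": 1,
  "squeeze": 25
}}

```text
clock: 56.2
tcp_pos: [0.4431, -0.0364, 0.0981]
orientation: [1.095, 2.944, 0.001]
contact_force: [-2.1, -2.5, 7.0]
grip_width: 0.0136
gripper_force: 26.8
```

```bash
python3 -c "
from h import *
o=r.get_obs();print(o['moment'],o['joints'],o['contact_force'])"
```

```text
[-0.33372447  0.4885454  -0.01239769] [-0.51957772  0.37769808  0.55474787  2.24701891 -0.35295426  0.5978137
  1.15684071] [-2.07608445 -2.49453684  7.04690248]
```

Call:
{"fn": "servo_tool", "kwargs": {
  "commands": [
    [[0,0,0],[0,0,-0.05]],
    [[0,0,0],[0,0,-0.1]],
    [[0,0,0],[0,0,-0.15]],
    [[0,0,0],[0,0,-0.2]],
    [[0,0,0],[0,0,-0.25]],
    [[0,0,0],[0,0,-0.3]],
    [[0,0,0],[0,0,-0.35]],
    [[0,0,0],[0,0,-0.4]],
    [[0,0,0],[0,0,-0.42]],
    [[0,0,0],[0,0,-0.42]]
  ]
}}

```text
clock: 57.2
tcp_pos: [0.4428, -0.0369, 0.098]
orientation: [0.082, 3.14, -0.0]
contact_force: [-3.8, -3.1, 6.5]
grip_width: 0.0136
gripper_force: 26.7
```

```bash
cat > st.py <<'E'
from h import *
o=r.get_obs();R=cv2.Rodrigues(np.array(o['orientation']))[0];print('yaw',np.degrees(np.arctan2(R[1,1],R[0,1])),o['moment'],o['contact_force'],o['tcp_pos'],o['clock'])
E
python3 st.py
```

```text
yaw 87.00761958103259 [-0.62411985  0.58802263  0.06741453] [-3.76395105 -3.13714787  6.48589224] [ 0.44279155 -0.03687398  0.09804581] 57.2
```

Call:
{"fn": "servo_tool", "kwargs": {
  "commands": [
    [[0,0,0],[0,0,-0.01]],
    [[0,0,0],[0,0,-0.02]],
    [[0,0,0],[0,0,-0.03]],
    [[0,0,0],[0,0,-0.03]]
  ]
}}

```text
clock: 57.6
tcp_pos: [0.4428, -0.0369, 0.0981]
orientation: [0.01, 3.141, -0.0]
contact_force: [-3.0, -3.6, 7.2]
grip_width: 0.0133
gripper_force: 26.8
```

```bash
python3 st.py
```

```text
yaw 89.64945362248498 [-0.62657346  0.63520326 -0.08925869] [-2.95300532 -3.59672999  7.17292189] [ 0.44280452 -0.03693525  0.09805195] 57.6
```

Continue in small steps until the stop shows in the moment.

Call:
{"fn": "servo_tool", "kwargs": {
  "commands": [
    [[0,0,0],[0,0,-0.01]],
    [[0,0,0],[0,0,-0.02]],
    [[0,0,0],[0,0,-0.03]],
    [[0,0,0],[0,0,-0.03]]
  ]
}}

```text
clock: 58.0
tcp_pos: [0.4426, -0.037, 0.0981]
orientation: [-0.06, 3.141, 0.0]
contact_force: [-2.9, -2.2, 7.1]
grip_width: 0.0131
gripper_force: 43.4
```

```bash
python3 st.py
```

```text
yaw 92.1756804874705 [-0.61036026  0.74270508 -0.89134839] [-2.8931589  -2.23176047  7.11262208] [ 0.44263558 -0.03701666  0.0980562 ] 58.0
```

Call:
{"fn": "servo_tool", "kwargs": {
  "commands": [
    [[0,0,0],[0,0,-0.01]],
    [[0,0,0],[0,0,-0.02]],
    [[0,0,0],[0,0,-0.03]],
    [[0,0,0],[0,0,-0.03]]
  ]
}}

```text
clock: 58.4
tcp_pos: [0.4426, -0.037, 0.0981]
orientation: [-0.129, 3.139, 0.002]
contact_force: [-3.7, -1.4, 9.0]
grip_width: 0.0132
gripper_force: 67.6
```

```bash
python3 st.py
```

```text
yaw 94.69048418438827 [-0.41124418  0.83259006 -1.80553786] [-3.69154809 -1.44187187  8.96799693] [ 0.44263189 -0.03702926  0.09811631] 58.4
```

Call:
{"fn": "servo_tool", "kwargs": {
  "commands": [
    [[0,0,0],[0,0,0]],
    [[0,0,0],[0,0,0]],
    [[0,0,0],[0,0,0]],
    [[0,0,0],[0,0,0]],
    [[0,0,0],[0,0,0]],
    [[0,0,-0.1],[0,0,0]],
    [[0,0,-0.25],[0,0,0]],
    [[0,0,-0.4],[0,0,0]],
    [[0,0,-0.55],[0,0,0]],
    [[0,0,-0.7],[0,0,0]],
    [[0,0,-0.85],[0,0,0]],
    [[-0.1,0,-0.95],[0,0,0]],
    [[-0.25,0,-0.95],[0,0,0]],
    [[-0.4,0,-0.95],[0,0,0]],
    [[-0.4,0,-0.95],[0,0,0]]
  ],
  "claw": 0.5
}}

```text
clock: 59.9
tcp_pos: [0.5459, -0.0255, 0.334]
orientation: [-0.144, 3.138, -0.002]
contact_force: [-0.6, 0.6, -0.9]
grip_width: 0.0428
gripper_force: 0.0
```

```bash
python3 look.py 6; python3 st.py; python3 - <<'E'
from meas import *
a=cv2.imread("pics/scene6.png")[140:270,215:450]; b=cv2.imread("pics/top6.png")[165:265,235:470]
cv2.imwrite("pics/f.png",cv2.resize(np.vstack([a,b]),None,fx=2.6,fy=2.6,interpolation=2))
for n in("scene","top"):
    P=cloud(n,np.load(n+"6.npy")); X,Y,Z=P[...,0],P[...,1],P[...,2]
    q=P[(abs(X-.443)<.03)&(abs(Y+.036)<.03)&(Z>.09)&(Z<.12)]
    w,v=np.linalg.eigh(np.cov(q[:,:2].T)); print(n,len(q),np.degrees(np.arctan2(v[1,1],v[0,1])))
E
```

```text
scene cover 298 [0.4844, -0.3778, 0.0046] [0.484, -0.3795, 0.0109] [0.091, 0.095, 0.025]
scene cover 182 [0.6135, -0.3298, 0.0049] [0.6138, -0.3314, 0.0126] [0.067, 0.069, 0.027]
scene knob 14 [0.4841, -0.3791, 0.0258] [0.4844, -0.3799, 0.026] [0.012, 0.019, 0.007]
scene knob 18 [0.6139, -0.3312, 0.0247] [0.6138, -0.3321, 0.0242] [0.016, 0.017, 0.011]
scene traymount 49 [0.5517, -0.1574, 0.0259] [0.5507, -0.1592, 0.025] [0.027, 0.029, 0.012]
scene traymount 54 [0.5519, -0.1029, 0.025] [0.5516, -0.1043, 0.0239] [0.029, 0.033, 0.012]
scene traymount 52 [0.6127, -0.1567, 0.026] [0.6121, -0.1588, 0.0254] [0.029, 0.031, 0.013]
scene traymount 54 [0.5523, -0.0474, 0.0262] [0.5517, -0.0477, 0.025] [0.026, 0.027, 0.012]
scene traymount 50 [0.6122, -0.1029, 0.0263] [0.6112, -0.1033, 0.0259] [0.028, 0.03, 0.01]
scene traymount 58 [0.6114, -0.0476, 0.0261] [0.6114, -0.0495, 0.0264] [0.027, 0.031, 0.014]
scene stagemount 39 [0.4884, 0.2695, 0.2078] [0.4869, 0.2689, 0.2061] [0.016, 0.017, 0.015]
scene floor 406 [0.4876, 0.2694, 0.1884] [0.485, 0.2676, 0.1878] [0.08, 0.08, 0.006]
top cover 237 [0.
[... 266 characters left out ...]
0.3308, 0.0248] [0.6114, -0.3304, 0.0276] [0.012, 0.017, 0.016]
top knob 21 [0.4824, -0.379, 0.0268] [0.4826, -0.3789, 0.0272] [0.016, 0.015, 0.011]
top traymount 10 [0.5446, -0.0399, 0.0261] [0.5462, -0.0405, 0.0265] [0.015, 0.009, 0.012]
top stagemount 21 [0.4842, 0.2672, 0.2122] [0.4835, 0.2677, 0.2126] [0.014, 0.015, 0.009]
top floor 106 [0.5061, 0.2638, 0.1876] [0.5004, 0.2671, 0.1865] [0.05, 0.057, 0.009]
top floor 69 [0.4592, 0.2667, 0.1871] [0.4594, 0.2669, 0.1864] [0.025, 0.051, 0.008]
60.0
yaw 95.13698170161385 [-0.02219645  0.01926196  0.06018503] [ 0.29794164 -0.78977266  0.06229281] [ 0.54245164 -0.02698933  0.33388166] 60.0
scene 58 177.57860230187617
top 30 -177.82297972078695
```

View pics/f.png

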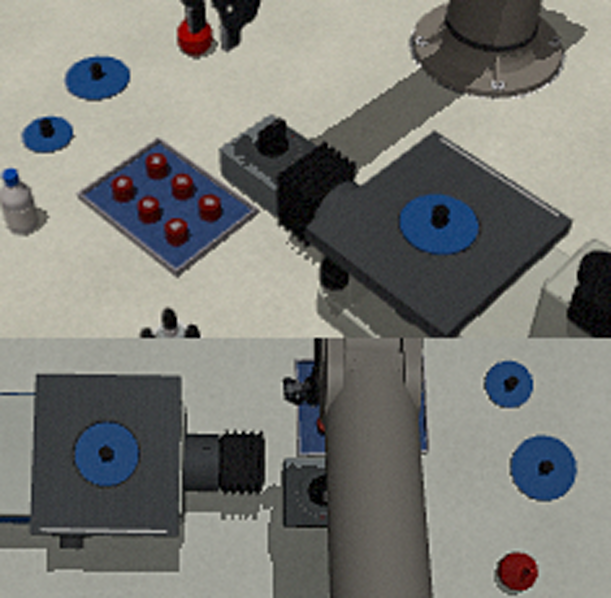

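Six mounts stand in the tray, the cover is flush, the dial bar is at its stop, and the other covers haven't moved. I'll hand in.

```bash
python3 -c "
from bench import r
print(r.hand_in())"
```

```text
the job is handed in; nothing more can be done
None
```

The job is handed in: all six mounts stand upright in the tray, the 87 mm cover is seated flush in the stage recess, the lamp dial is turned down against its stop, and the two spare covers were left where they lay; the hand-in returned no verdict.

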